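Fetch the garlic from behind the jars

TASK

The garlic bulb is kept at the back of the wooden condiment caddy, behind two jars. Lift both jars out and stand them on the white side board, then fetch the garlic and set it down on the middle of the round blue coaster, and only then put each jar back on the very spot in the caddy where it stood at first. Keep the jars upright throughout and set everything down gently.

Things in the scene. Friction and masses are not known exactly. Their poses are not given: they have to be found in the camera images.
- jam_center (a point): Centre (half-way up, on the axis) of the round jam jar with the red lid: 100 mm tall; glass body 60 mm across, lid 65 mm across (only the top 12 mm); 0.44 kg. Loose; stands at the start on one of the caddy's two cork spots. z axis up along the jar. It is tall: take it in its upper half, 15 to 25 mm above this point, so that the gripper's body clears its top.
- spice_center (a point): Centre (half-way up, on the axis) of the slim spice jar with the black cap: 41 mm across, 105 mm tall, 0.11 kg. Loose; stands at the start on the other cork spot. z axis up along the jar. It is tall: take it in its upper half, 15 to 25 mm above this point, so that the gripper's body clears its top.
- garlic_center (a point): Centre (half-way up) of the whitish garlic bulb: about 60 mm across at its widest, 59 mm tall with the pointed top, 0.04 kg. Loose; stands at the back of the caddy behind the two jars, on its base plate, point up. z axis up through the point.
- caddy: Dark wooden condiment caddy, fixed: base plate 170 mm deep (its x axis, +x to the back) by 250 mm wide (its y axis), 12 mm thick. Open in front; a rail along the back edge 45 mm high, and low cheeks along both sides 35 mm high, each 10 mm thick. Origin under the centre of the base plate, on the worktop. The garlic stands about 35 mm behind the centre (+x), midway between the sides.
- left_spot (a point): Centre of the left (the caddy's +y side) cork-coloured round spot (76 mm across, flush) on top of the caddy's base plate, 12 mm above the worktop. One jar stands centred on it at the start; which one varies.
- right_spot (a point): Centre of the right (the caddy's -y side) cork-coloured round spot (76 mm across, flush) on top of the caddy's base plate, 12 mm above the worktop, 92 mm from the left one. The other jar stands centred on it at the start.
- side_board: Flat white rectangular side board, fixed: 130 mm (its x axis) by 240 mm (its y axis), 12 mm thick. Origin under its centre, on the worktop. There is room for both jars side by side along its y axis.
- coaster_top (a point): Centre of the upper face of the round blue coaster, fixed: 96 mm across, 8 mm thick, its upper face 8 mm above the worktop.
Things that resemble listed ones, but are neither listed nor needed, are in the scene too. What is shaped like the part that bears garlic_center but purple is not meant.

How it is judged (in metres and radians):
On the way, in this order (a step that is already met when the one before it is completed fails the run):
1. both jars stand upright on the white side board, with the garlic still in the caddy (x of jam_center in the frame of side_board between -0.065 and 0.065 m and y of jam_center in the frame of side_board between -0.12 and 0.12 m and height (world z) of jam_center between 0.056 and 0.067 m and angle between each of jam_center, spice_center's own z axis and vertical below 0.15 rad and x of spice_center in the frame of side_board between -0.065 and 0.065 m and y of spice_center in the frame of side_board between -0.12 and 0.12 m and height (world z) of spice_center between 0.0585 and 0.0695 m and distance of garlic_center from where it was at the start of the episode below 0.03 m), for 0.2 s.
2. the garlic stands on the middle of the blue coaster, with both jars still on the side board (horizontal distance between garlic_center and coaster_top below 0.015 m and z of garlic_center in the frame of coaster_top between 0.018 and 0.036 m and angle between garlic_center's own z axis and vertical below 0.5 rad and x of jam_center in the frame of side_board between -0.065 and 0.065 m and y of jam_center in the frame of side_board between -0.12 and 0.12 m and height (world z) of jam_center between 0.056 and 0.067 m and angle between each of jam_center, spice_center's own z axis and vertical below 0.15 rad and x of spice_center in the frame of side_board between -0.065 and 0.065 m and y of spice_center in the frame of side_board between -0.12 and 0.12 m and height (world z) of spice_center between 0.0585 and 0.0695 m), for 0.2 s.
At the end, for the whole second after the job is handed in: The garlic stands on the blue coaster, point up, within 15 mm of its middle; each jar stands upright within 15 mm of where it stood at the start; all are released and at rest (horizontal distance between garlic_center and coaster_top below 0.015 m and z of garlic_center in the frame of coaster_top between 0.018 and 0.036 m and angle between garlic_center's own z axis and vertical below 0.5 rad and distance of each of jam_center, spice_center from where it was at the start of the episode below 0.015 m and angle between each of jam_center, spice_center's own z axis and vertical below 0.15 rad); the robot touches nothing.
It fails at once if a jar is tipped over (more than 40 degrees) (angle between any of jam_center, spice_center's own z axis and vertical above 0.7 rad).
It fails at once if a jar or the garlic is dropped or banged down (faster than 0.6 m/s within about 30 mm of the surface it lands on) ((linear speed of jam above 0.6 m/s and height (world z) of jam_center below 0.09 m) or (linear speed of spice above 0.6 m/s and height (world z) of spice_center below 0.0925 m) or (linear speed of garlic above 0.6 m/s and height (world z) of garlic_center below 0.07 m)).
It also fails if it takes over 144 s, if anything falls off the work surface, if the arm or the gripper's body presses on something with over 40 N, if the wrist force passes 120 N, or if a joint passes its speed limit or range.

ROBOT

A 6-joint arm with a two-finger parallel gripper is mounted at the origin on a cart in front of the work surface, level with it; the furniture and walls round the work are solid. World frame = base frame: x ahead of the robot, y to its left, z up, the work surface at z = 0. Lengths are in m, angles in degrees, forces in N, time in s.
With the tool pointing down it reaches from about 0.35 to 1 m from the base axis. Payload 7.1 kg.
Tool frame: the origin (TCP) lies at the very end of the fingers, on their centre line; the grasp point (between the pads) lies 19 mm behind it; z points along the fingers, y is the line along which they close (so a half turn about z gives the same grasp; the last joint's range is limited). The gripper opens to 85 mm and grips with 20 to 120 N. Pads are 22 mm wide; open, the fingers measure 114 mm over their backs; the gripper's body (76 mm by 85 mm) begins 54 mm behind the grasp point. The pads swing forward as they close: fully open they stand 13 mm farther back than shut.
Start: joints at [73.682, 24.242, 93.386, -0, 62.372, -1.089], TCP at [0.164, 0.603, 0.231] pointing down, gripper open.
Joint ranges: [-172.04, 172.04], [-51.8, 120.97], [4.93, 147.93], [-75.15, 255.16], [6.16, 154.13], [-145.62, 145.62]. Speed limits (degrees/s): [136.94, 136.94, 172.46, 180, 180, 180].

INTERFACE

Orientations are given as a 3x3 rotation matrix whose columns are the frame's x, y, z axes.
In Python, from bench import * gives the robot as it stands.
- The arm moves only by the tool carry_out, never from a script. Its argument "plan" is text: rows parted by semicolons, each of 5 numbers parted by spaces: the shift along the tool's x, y, z in cm, then the turn about the tool's z in rad, then the opening, from 0 (shut) to 1 (fully open). A call has 1 to 8 rows; each row is the pose to reach, as a shift and turn from the pose commanded when the call began, along the tool's axes at that moment; what a row does not reach only later rows make up. A row lasts 1/8 s, in which the tool goes at most 62.5 mm and 10.7 degrees, less where a joint would pass 70% of its speed; a pose out of reach is approached as far as the arm can. A call with a gripper value outside its range is refused whole. The fingers move at their own pace and stop on an object; "newtons" is the grip in N (left out, the last holds). Time passes only in rows, so rows that repeat a pose let the fingers close. It gives the time, the measured TCP pose, the force, the opening and the grip force at its end, in the units of the state.
- state(): the state, without advancing time (a new reading comes with each control period).
- snapshot(name): name is "scene" or "side" or "wrist"; returns the picture (420x560x3 uint8, red, green, blue); there is no depth.
- calibration(name): a dict with "camera_matrix" (3x3 intrinsics, pixels), "R" (3x3) and "t" (3): a world point X has camera coordinates R X + t. Camera axes: x right, y down, z forward; pixel columns grow to the right and rows downward; lengths in m; the calibration is good to about 2 mm. A picture is of the moment at which its call begins: read the wrist's pose just before it. calibration takes no time and is no camera call; for the wrist camera it gives the pose at the moment of the call.
- close_job(): hands the job in; it is judged then, once.
The state is a dict: "t": time; "qpos": joint angles; "joint_vel": joint speeds; "joint_torque": joint torques, N m; "position": TCP position; "orientation": TCP orientation; "force": force on the tool from outside, world axes, zero at the start; "ft_torque": the same for the moment, N m; "finger_gap": opening from 0.0 (shut) to 1.0 (fully open); "gripper_force": force on a finger pad.
Only numpy, scipy, OpenCV 4.12 (cv2) and the standard library are available. Lean on these libraries where they do the work, as an engineer would, in place of code of your own. Each camera call takes 0.05 s, during which the arm holds its last target. There are 200 camera calls.

## Working session

There is one attempt and no reset: what is moved stays moved. The work goes in short steps, Python scripts to look and compute and a tool call to move; the robot and the scene stay as the last step left them, time stands still between calls to the robot, and variables do not carry over. Pictures are saved under pics/ and viewed, at most 14 in all, crops included, and the job is handed in when it is done.

Besides the shell and the picture viewer there is one more tool, called after "Request:" as name(argument=value, ...) on one line, values as JSON. carry_out: Moves the arm, as the interface text tells. Its arguments: {"type":"object","properties":{"plan":{"type":"string"},"newtons":{"type":"number"}},"required":["plan"]}

```bash
mkdir -p pics
python3 - <<'E'
from bench import *
import cv2,numpy as np
for n in ("scene","side"):
    cv2.imwrite(f"pics/{n}0.png",snapshot(n)[:,:,::-1])
    c=calibration(n);print(n,np.round(c["camera_matrix"],1).tolist(),np.round(-c["R"].T@c["t"],3))
s=state();print(s["t"],s["position"],np.round(s["orientation"],3).tolist(),s["finger_gap"])
E
```

```text
scene [[416.5, 0.0, 280.6], [0.0, 416.5, 217.6], [0.0, 0.0, 1.0]] [ 0.045 -0.425  0.631]
side [[444.7, 0.0, 283.5], [0.0, 444.7, 201.2], [0.0, 0.0, 1.0]] [0.52  0.816 0.749]
0.1 [0.16400537 0.60258595 0.23061751] [[-0.965, 0.263, -0.0], [0.263, 0.965, -0.001], [0.0, -0.001, -1.0]] 1.0028321859971987
```

View pics/scene0.png

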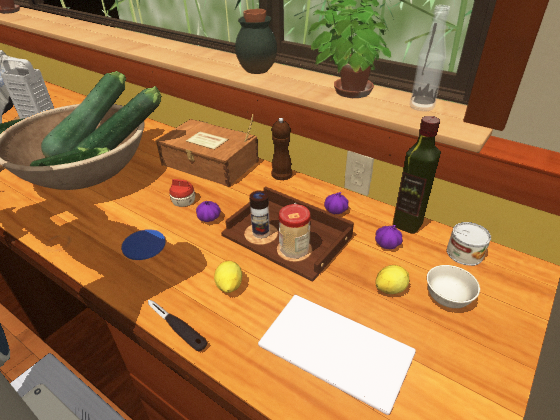

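View pics/side0.png

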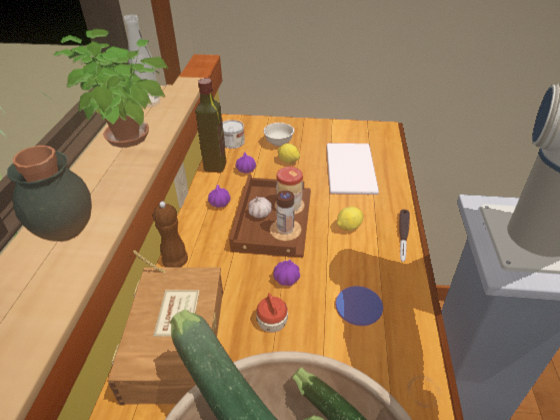

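The side view shows the garlic, whitish, at about (260,208) in the caddy. The bulbs at (246,163), (219,197) and (287,272) are purple decoys. In the scene view the spice jar is at (260,213), the jam at (295,230), the board near (337,348) and the coaster near (144,244). I'll enlarge a crop of each view.

```bash
cat > h.py <<'E'
from bench import *
import cv2,numpy as np
def ray(n,u,v,z,c=None):
    c=c or calibration(n); R,t,K=c["R"],np.array(c["t"]),c["camera_matrix"]
    C=-R.T@t; d=R.T@np.linalg.inv(K)@[u,v,1.]; return C+d*(z-C[2])/d[2]
def proj(n,X,c=None):
    c=c or calibration(n); p=c["camera_matrix"]@(c["R"]@np.array(X)+c["t"]); return p[:2]/p[2]
def move(p):  # shift in tool cm to world point p
    s=state(); return np.round(s["orientation"].T@(np.array(p)-s["position"])*100,2)
E
python3 - <<'E'
from h import *
for n,(x,y,w,h),lo in (("scene",(210,170,160,120),0),("side",(220,150,120,110),0)):
    im=cv2.imread(f"pics/{n}0.png"); k=5 if n=="scene" else 5
    cv2.imwrite(f"pics/{n}0c.png",cv2.resize(im[y:y+h,x:x+w],None,fx=k,fy=k,interpolation=cv2.INTER_CUBIC))
    hsv=cv2.cvtColor(im,cv2.COLOR_BGR2HSV)
    for nm,a,b,z in (("board",(0,0,170),(179,40,255),.012),("coaster",(105,150,60),(125,255,255),.008)):
        m=cv2.inRange(hsv,a,b); m[:100]=0
        N,l,st,ce=cv2.connectedComponentsWithStats(m); 
        i=max(range(1,N),key=lambda i:st[i,4]); cn=max(cv2.findContours((l==i).astype(np.uint8),0,2)[0],key=cv2.contourArea)[:,0]
        P=np.array([ray(n,u,v,z)[:2] for u,v in cn])
        r=cv2.minAreaRect(P.astype(np.float32)*1000); print(n,nm,st[i],np.round(r[0]),np.round(r[1]),r[2], cv2.minEnclosingCircle(P.astype(np.float32)*1000) if nm=="coaster" else np.round(cv2.boxPoints(r)).tolist())
E
```

```text
scene board [ 258  295  157  120 9390] [ 435. -250.] [131. 238.] 3.742232084274292 [[362.0, -135.0], [377.0, -372.0], [508.0, -364.0], [492.0, -127.0]]
scene coaster [147 231  17   8  59] [466. 239.] [11. 50.] 1.9743415117263794 ((461.5023193359375, 238.75152587890625), 24.921056747436523)
side board [ 327  143   51   51 2228] [ 437. -244.] [129. 246.] 3.5570528507232666 [[365.0, -125.0], [381.0, -371.0], [509.0, -363.0], [494.0, -117.0]]Traceback (most recent call last):
  File "<stdin>", line 9, in <module>
ValueError: max() iterable argument is empty
```

View pics/scene0c.png

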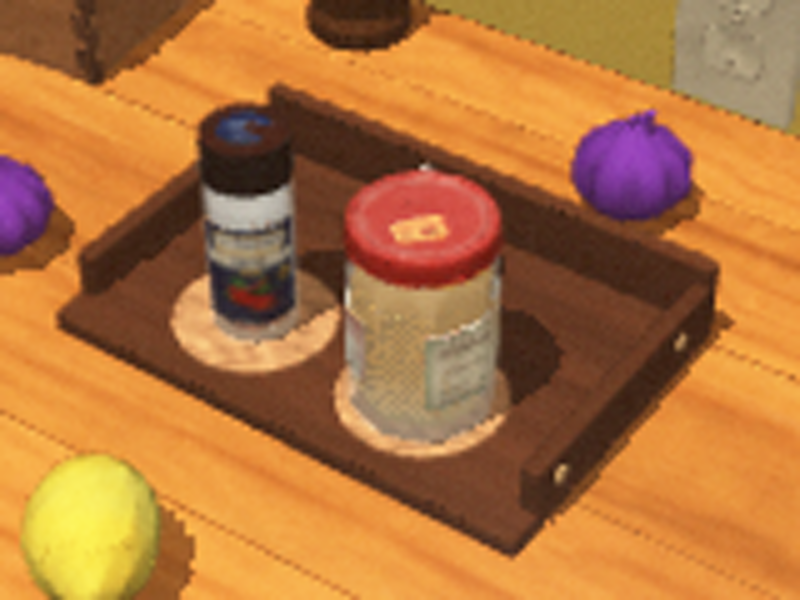

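View pics/side0c.png

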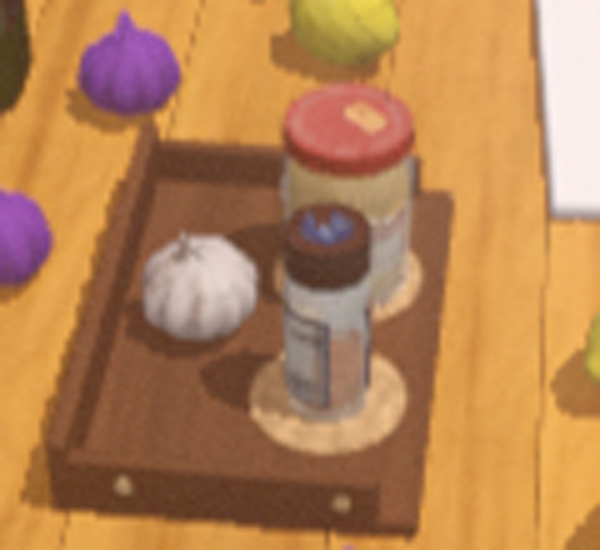

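Both crops agree: the spice jar is on one cork spot, the jam with the red lid on the other, and the white garlic sits behind them at crop (200,290) in the side view. The three other bulbs are purple, so they are ruled out. Next I triangulate.

Run:
```python
from h import *
o={"scene":(210,170),"side":(220,150)}
pt=lambda n,u,v,z:np.round(ray(n,u/5+o[n][0]-.4,v/5+o[n][1]-.4,z)*1000,1)[:2]
for nm,n,u,v,z in (("jam","scene",423,220,.112),("jam","side",349,124,.112),("spice","scene",246,131,.117),("spice","side",329,229,.117),
 ("garlic","side",200,289,.037),("spotL","scene",256,318,.012),("spotL","side",328,402,.012),
 ("FL","scene",60,318,.012),("FR","scene",515,545,.012),("FL","side",416,525,.012),("FR","side",454,195,.012),("railL","scene",275,85,.045),("railR","scene",718,268,.045)):
    print(nm,n,pt(n,u,v,z))
for n,r in (("scene",(110,220,60,45)),("side",(325,280,70,50))):
    im=cv2.imread(f"pics/{n}0.png"); x,y,w,h=r
    b=im[y:y+h,x:x+w].astype(int); m=((b[:,:,0]>b[:,:,2]+20)&(b[:,:,0]>70)).astype(np.uint8)
    cn=max(cv2.findContours(m,0,1)[0],key=cv2.contourArea)[:,0]+[x,y]
    P=np.array([ray(n,u,v,.008)[:2] for u,v in cn]).astype(np.float32)*1000
    print(n,m.sum(),cv2.fitEllipse(P))
```

```text
jam scene [595.3 -56.5]
jam side [596.  -51.8]
spice scene [598.6  36.1]
spice side [597.  36.]
garlic side [665.6  -9.6]
spotL scene [598.6  37. ]
spotL side [597.3  38.7]
FL scene [548.2 111.1]
FR scene [ 546.5 -134.2]
FL side [549.6 115.6]
FR side [ 545.8 -129.2]
railL scene [715.3 112.7]
railR scene [ 710.8 -135.8]
scene 988 ((425.041748046875, 236.02606201171875), (92.30066680908203, 97.08267974853516), 153.4496612548828)
side 1350 ((426.61932373046875, 239.43284606933594), (90.89028930664062, 92.244384765625), 86.27281951904297)
```

Measured positions, which agree between views and with the sizes given:

| Item | x | y | Notes |
|---|---|---|---|
| Jam | 0.596 | -0.055 | on the right spot |
| Spice | 0.598 | 0.036 | on the left spot |
| Garlic | 0.667 | -0.010 | |
| Board | 0.436 | -0.247 | yaw 3.6° |
| Coaster | 0.426 | 0.238 | |

I'll move above the jam first.

Request:
carry_out(plan="-3.7 -3.3 0 -0.03 1; -7.4 -6.5 0 -0.07 1; -11 -9.8 0 -0.1 1; -14.8 -13 0 -0.13 1; -18.4 -16.3 0 -0.17 1; -22.1 -19.5 0 -0.2 1; -25.8 -22.8 0 -0.23 1; -29.5 -26 0 -0.266 1", newtons=40)

```text
t: 1.1
position: [0.381, 0.2732, 0.2312]
orientation: [[-1.0, -0.001, -0.0], [-0.001, 1.0, -0.0], [0.0, -0.0, -1.0]]
force: [0.4, 0.2, 0.0]
finger_gap: 1.001
gripper_force: 0.0
```

Run:
```python
from h import *
s=state();print(np.round(s["position"],4),np.round(s["orientation"],3).tolist(),np.round(s["qpos"],1),move([.596,-.055,.2]))
```

```text
[0.381  0.2732 0.2312] [[-1.0, -0.001, -0.0], [-0.001, 1.0, -0.0], [0.0, -0.0, -1.0]] [ 34.2  11.  112.6  -0.   56.4 -55.9] [-21.45 -32.85   3.12]
```

Request:
carry_out(plan="-2.7 -4.1 0 0 1; -5.4 -8.2 0 0 1; -8.1 -12.3 0 0 1; -10.8 -16.4 0 0 1; -13.5 -20.5 0 0 1; -16.1 -24.6 0 0 1; -18.8 -28.7 0 0 1; -21.5 -32.8 0 0 1")

```text
t: 2.1
position: [0.596, -0.0548, 0.231]
orientation: [[-1.0, 0.0, -0.001], [0.0, 1.0, 0.0], [0.001, 0.0, -1.0]]
force: [-0.8, 0.5, -0.2]
finger_gap: 0.996
gripper_force: 0.0
```

Run:
```python
from h import *
c=calibration("wrist");im=snapshot("wrist");cv2.imwrite("pics/w1.png",im[:,:,::-1])
np.savez("w1.npz",**{k:np.array(c[k]) for k in("camera_matrix","R","t")})
print(np.round(-c["R"].T@c["t"],3),np.round(c["R"],2).tolist(),state()["position"])
for nm,X in (("jam",(.596,-.055,.112)),("spice",(.598,.036,.117)),("garlic",(.667,-.01,.037))): print(nm,proj("wrist",X,c))
```

```text
[ 0.52  -0.054  0.374] [[-0.0, 1.0, 0.0], [0.96, 0.0, 0.29], [0.29, 0.0, -0.96]] [ 0.59936037 -0.05915648  0.23132158]
jam [279.51228456 206.86286951]
spice [388.90162247 210.84849323]
garlic [319.53716742 248.6995505 ]
```

View pics/w1.png

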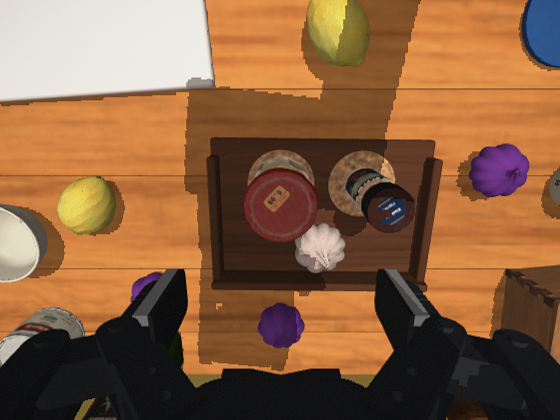

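The wrist view confirms the positions: jam lid at (281,206), spice cap at (389,210), garlic at (320,247), all within 2 px of prediction. I'll descend on the jam.

Request:
carry_out(plan="0 0 0 0 1; 0 0 4 0 1; 0 0 8 0 1; 0 0 12 0 1; 0 0 14.5 0 1; 0 0 16.2 0 1; 0 0 17 0 1; 0 0 17 0 1")

```text
t: 3.15
position: [0.5955, -0.053, 0.0614]
orientation: [[-1.0, -0.001, -0.0], [-0.001, 1.0, 0.0], [0.0, 0.0, -1.0]]
force: [-0.5, -0.3, -0.2]
finger_gap: 1.002
gripper_force: 0.0
```

Request:
carry_out(plan="0 0 0 0 0.8; 0 0 0 0 0.6; 0 0 0 0 0.5; 0 0 0 0 0.5; 0 0 0 0 0.5; 0 0 0 0 0.5", newtons=40)

```text
t: 3.9
position: [0.5964, -0.0535, 0.0627]
orientation: [[-1.0, 0.0, 0.002], [0.0, 1.0, -0.0], [-0.002, -0.0, -1.0]]
force: [-1.2, -0.3, 6.3]
finger_gap: 0.742
gripper_force: 43.3
```

Request:
carry_out(plan="0 0 -0.5 0 0.5; 0 0 -2 0 0.5; 0 0 -4.5 0 0.5; 0 0 -7.5 0 0.5; 0 0 -10 0 0.5; 0 0 -11.5 0 0.5; 0 0 -12 0 0.5; 0 0 -12 0 0.5", newtons=50)

```text
t: 4.9
position: [0.5952, -0.0533, 0.181]
orientation: [[-1.0, -0.0, -0.0], [-0.0, 1.0, 0.0], [0.0, 0.0, -1.0]]
force: [-1.0, 0.2, -4.9]
finger_gap: 0.741
gripper_force: 56.0
```

Run:
```python
from h import *
s=state();print(np.round(s["position"],4),s["force"],s["finger_gap"],s["gripper_force"],move([.4395,-.302,s["position"][2]]),np.round(s["qpos"],1))
cv2.imwrite("pics/s2.png",cv2.resize(snapshot("scene")[100:350,180:460,::-1],None,fx=2.5,fy=2.4))
```

```text
[ 0.5952 -0.0533  0.181 ] [-1.00147979  0.23698733 -4.89094349] 0.7410211641103234 55.95029313408304 [ 1.558e+01 -2.487e+01  1.000e-02] [ -6.3  25.5  99.1   0.   55.5 -96.3]
```

View pics/s2.png

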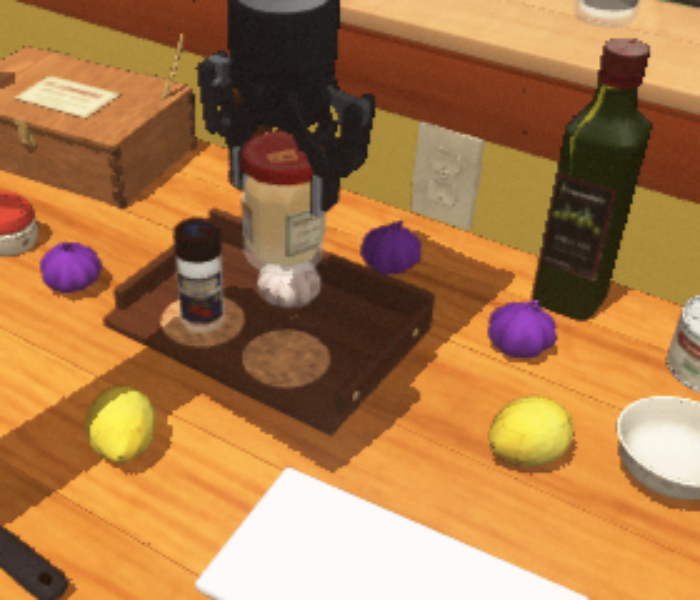

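The jam is held upright and lifted clear. Its empty cork spot is at crop (286,358). Now over to the board.

Request:
carry_out(plan="0.8 -1.2 0 0 0.5; 2.8 -4.5 0 0 0.5; 5.6 -9 0 0 0.5; 8.4 -13.5 0 0 0.5; 11.2 -18 0 0 0.5; 13.6 -21.8 0 0 0.5; 15.1 -24.1 0 0 0.5; 15.6 -24.9 0 0 0.5")

```text
t: 5.95
position: [0.4378, -0.3036, 0.1808]
orientation: [[-1.0, 0.002, -0.001], [0.002, 1.0, 0.001], [0.001, 0.001, -1.0]]
force: [0.6, 0.3, -4.4]
finger_gap: 0.735
gripper_force: 56.2
```

Request:
carry_out(plan="0 0 0 0 0.5; 0 0 2 0 0.5; 0 0 5 0 0.5; 0 0 8 0 0.5; 0 0 10 0 0.5; 0 0 11 0 0.5; 0 0 11.5 0 0.5; 0 0 11.7 0 0.5")

```text
t: 6.95
position: [0.4401, -0.3023, 0.0646]
orientation: [[-1.0, -0.001, 0.001], [-0.001, 1.0, -0.0], [-0.001, -0.0, -1.0]]
force: [0.0, 0.1, -3.4]
finger_gap: 0.743
gripper_force: 56.1
```

Run:
```python
from h import *
s=state();print(np.round(s["position"],4),s["force"],s["gripper_force"])
print("spot",ray("scene",180+286/2.5-.3,100+358/2.4-.3,.012))
```

```text
[ 0.4401 -0.3023  0.0646] [ 0.02817695  0.14408764 -3.41445368] 56.12711579015013
spot [ 0.59806214 -0.05472781  0.012     ]
```

Request:
carry_out(plan="0 0 0.1 0 0.5; 0 0 0.2 0 0.5; 0 0 0.25 0 0.5; 0 0 0.25 0 0.5")

```text
t: 7.45
position: [0.44, -0.3026, 0.0628]
orientation: [[-1.0, -0.0, 0.001], [-0.0, 1.0, -0.001], [-0.001, -0.001, -1.0]]
force: [-1.5, 0.1, 5.7]
finger_gap: 0.74
gripper_force: 56.6
```

Contact: the jar is standing. I'll release and rise.

Request:
carry_out(plan="0 0 0 0 0.8; 0 0 0 0 0.9; 0 0 0 0 1; 0 0 0 0 1; 0 0 -1 0 1; 0 0 -4 0 1; 0 0 -9 0 1; 0 0 -14 0 1")

```text
t: 8.45
position: [0.4394, -0.3022, 0.2037]
orientation: [[-1.0, -0.0, -0.0], [-0.0, 1.0, 0.0], [0.0, 0.0, -1.0]]
force: [0.8, 0.1, 0.3]
finger_gap: 1.005
gripper_force: 0.0
```

Run:
```python
from h import *
s=state();print(np.round(s["position"],4),move([.597,.036,.2]),s["finger_gap"])
```

```text
[ 0.4394 -0.3022  0.2037] [-15.77  33.81   0.37] 1.0049181001239396
```

Request:
carry_out(plan="-2 4.2 0 0 1; -4 8.5 0 0 1; -6 12.7 0 0 1; -8 16.9 0 0 1; -10 21.2 0 0 1; -12 25.4 0 0 1; -14 29.7 0 0 1; -15.8 33.8 0 0 1")

```text
t: 9.45
position: [0.5981, 0.0373, 0.2026]
orientation: [[-1.0, -0.0, 0.001], [-0.0, 1.0, -0.0], [-0.001, -0.0, -1.0]]
force: [-0.2, -0.9, 0.1]
finger_gap: 1.001
gripper_force: 0.0
```

Request:
carry_out(plan="0 0 0 0 1; 0 0 2 0 1; 0 0 6 0 1; 0 0 10 0 1; 0 0 12.5 0 1; 0 0 14 0 1; 0 0 14 0 1; 0 0 14 0 0.8")

```text
t: 10.45
position: [0.5983, 0.0355, 0.063]
orientation: [[-1.0, -0.0, 0.002], [-0.0, 1.0, 0.0], [-0.002, 0.0, -1.0]]
force: [-0.2, -0.0, -0.2]
finger_gap: 0.819
gripper_force: 0.0
```

Request:
carry_out(plan="0 0 0 0 0.6; 0 0 0 0 0.4; 0 0 0 0 0.2; 0 0 0 0 0.2; 0 0 0 0 0.2; 0 0 0 0 0.2; 0 0 0 0 0.2", newtons=30)

```text
t: 11.32
position: [0.5982, 0.0358, 0.0628]
orientation: [[-1.0, -0.0, 0.002], [-0.0, 1.0, 0.0], [-0.002, 0.0, -1.0]]
force: [-0.8, 0.3, 6.4]
finger_gap: 0.472
gripper_force: 31.4
```

Request:
carry_out(plan="0 0 -0.5 0 0.2; 0 0 -2 0 0.2; 0 0 -4.5 0 0.2; 0 0 -7.5 0 0.2; 0 0 -10 0 0.2; 0 0 -11.5 0 0.2; 0 0 -12 0 0.2; 0 0 -12 0 0.2")

```text
t: 12.32
position: [0.5973, 0.0357, 0.1816]
orientation: [[-1.0, -0.0, -0.0], [-0.0, 1.0, -0.0], [0.0, -0.0, -1.0]]
force: [-0.0, 0.5, -0.2]
finger_gap: 0.473
gripper_force: 31.1
```

Request:
carry_out(plan="0.8 -1.2 0 0 0.2; 2.8 -4 0 0 0.2; 5.8 -8.2 0 0 0.2; 8.8 -12.5 0 0 0.2; 11.8 -16.8 0 0 0.2; 14.4 -20.4 0 0 0.2; 16 -22.6 0 0 0.2; 16.5 -23.3 0 0 0.2")

```text
t: 13.32
position: [0.4307, -0.1983, 0.1812]
orientation: [[-1.0, 0.002, -0.002], [0.002, 1.0, 0.001], [0.002, 0.001, -1.0]]
force: [-0.2, 1.7, 0.0]
finger_gap: 0.473
gripper_force: 31.1
```

Request:
carry_out(plan="0 0 0 0 0.2; 0 0 2 0 0.2; 0 0 5 0 0.2; 0 0 8 0 0.2; 0 0 10 0 0.2; 0 0 11 0 0.2; 0 0 11.5 0 0.2; 0 0 11.7 0 0.2")

```text
t: 14.32
position: [0.4331, -0.1972, 0.065]
orientation: [[-1.0, -0.001, 0.001], [-0.001, 1.0, -0.0], [-0.001, -0.0, -1.0]]
force: [-0.0, 0.1, -1.1]
finger_gap: 0.474
gripper_force: 31.2
```

Request:
carry_out(plan="0 0 0.1 0 0.2; 0 0 0.2 0 0.2; 0 0 0.25 0 0.2; 0 0 0.25 0 0.2")

```text
t: 14.82
position: [0.4329, -0.1975, 0.0628]
orientation: [[-1.0, -0.0, 0.001], [-0.0, 1.0, -0.0], [-0.001, -0.0, -1.0]]
force: [-0.8, 0.9, 3.9]
finger_gap: 0.468
gripper_force: 31.6
```

Request:
carry_out(plan="0 0 0 0 0.6; 0 0 0 0 0.8; 0 0 0 0 0.9; 0 0 0 0 0.9; 0 0 -1 0 0.9; 0 0 -4 0 0.9; 0 0 -9 0 1; 0 0 -14 0 1")

```text
t: 15.82
position: [0.4323, -0.1972, 0.2042]
orientation: [[-1.0, -0.0, -0.0], [-0.0, 1.0, 0.0], [0.0, 0.0, -1.0]]
force: [1.2, 0.0, -0.7]
finger_gap: 1.006
gripper_force: 0.0
```

Request:
carry_out(plan="-2 2 0 0 1; -4 4 0 0 1; -6 6 0 0 1; -8 8 0 0 1; -10 10 0 0 1; -12 12 0 0 1; -14 14 0 0 1; -16 15 0 0 1")

```text
t: 16.82
position: [0.593, -0.0462, 0.203]
orientation: [[-1.0, -0.001, 0.0], [-0.001, 1.0, 0.0], [-0.0, 0.0, -1.0]]
force: [0.4, -0.3, -0.9]
finger_gap: 0.996
gripper_force: 0.0
```

Run:
```python
from h import *
c=calibration("wrist");im=snapshot("wrist");cv2.imwrite("pics/w3.png",im[:,:,::-1])
np.savez("w3.npz",**{k:np.array(c[k]) for k in("camera_matrix","R","t")})
s=state();print(s["t"],s["position"]);print(proj("wrist",(.667,-.01,.037),c))
cv2.imwrite("pics/s3.png",cv2.resize(snapshot("scene")[150:420,200:480,::-1],None,fx=2.5,fy=2.2))
```

```text
16.875 [ 0.59557518 -0.04553814  0.20330103]
[314.31356276 261.94419147]
```

View pics/w3.png

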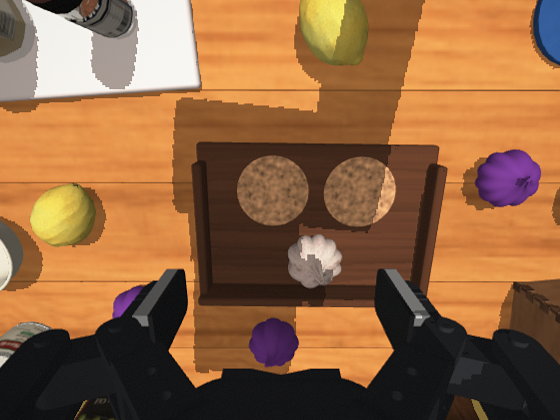

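View pics/s3.png

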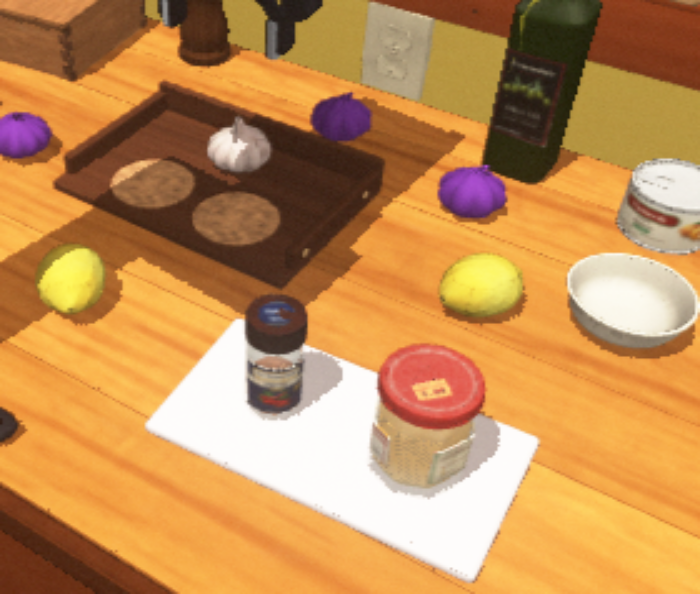

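Both jars stand upright on the board. The garlic, white, is at wrist pixel (315,261), undisturbed. Now fetch it.

Request:
carry_out(plan="-2 1 0 0 1; -5 2.5 0 0 1; -7.4 3.7 0 0 1; -7.4 3.7 2 0 1; -7.4 3.7 5.5 0 1; -7.4 3.7 9 0 1; -7.4 3.7 12 0 1; -7.4 3.7 14 0 1")

```text
t: 17.92
position: [0.6639, -0.011, 0.06]
orientation: [[-1.0, 0.0, -0.004], [0.0, 1.0, -0.0], [0.004, -0.0, -1.0]]
force: [0.3, 0.2, -0.3]
finger_gap: 0.997
gripper_force: 0.0
```

Run:
```python
from h import *
s=state();print(np.round(s["position"],4),move([.667,-.0095,.016]))
z=np.load("w3.npz");c={k:z[k] for k in z.files}
for u,v,h in((273,190,.012),(360,190.5,.012),(315,261,.037)):print(ray("wrist",u,v,h,c))
```

```text
[ 0.6639 -0.011   0.06  ] [-0.33  0.15  4.4 ]
[ 0.59540373 -0.05358267  0.012     ]
[0.59583937 0.03869347 0.012     ]
[ 0.66590971 -0.00931373  0.037     ]
```

Request:
carry_out(plan="-0.1 0.1 1.5 0 1; -0.1 0.1 3 0 1; -0.1 0.1 4 0 1; -0.1 0.1 4.3 0 1; -0.1 0.1 4.3 0 1")

```text
t: 18.55
position: [0.6678, -0.0093, 0.0195]
orientation: [[-1.0, -0.0, 0.0], [-0.0, 1.0, -0.0], [-0.0, -0.0, -1.0]]
force: [0.1, -0.6, 0.5]
finger_gap: 1.005
gripper_force: 0.0
```

Request:
carry_out(plan="0 0 0 0 0.85; 0 0 0 0 0.75; 0 0 0 0 0.6; 0 0 0 0 0.5; 0 0 0 0 0.5; 0 0 0 0 0.5; 0 0 0 0 0.5", newtons=20)

```text
t: 19.42
position: [0.6679, -0.0092, 0.02]
orientation: [[-1.0, -0.0, 0.001], [-0.0, 1.0, 0.0], [-0.001, 0.0, -1.0]]
force: [-2.2, 0.1, 6.2]
finger_gap: 0.645
gripper_force: 21.2
```

Request:
carry_out(plan="0 0 -0.3 0 0.5; 0 0 -1 0 0.5; 0 0 -2.5 0 0.5; 0 0 -5 0 0.5; 0 0 -8 0 0.5; 0 0 -10.5 0 0.5; 0 0 -12 0 0.5; 0 0 -12 0 0.5")

```text
t: 20.42
position: [0.6683, -0.0093, 0.1409]
orientation: [[-1.0, -0.0, 0.003], [-0.0, 1.0, -0.0], [-0.003, -0.0, -1.0]]
force: [-0.2, 0.0, -0.3]
finger_gap: 0.642
gripper_force: 21.4
```

Run:
```python
from h import *
s=state();print(np.round(s["position"],4),s["finger_gap"],s["gripper_force"],move([.426,.238,.14]))
a=snapshot("wrist")[150:420,100:460,::-1]
cv2.imwrite("pics/g4.png",cv2.resize(a,None,fx=2,fy=2))
```

```text
[ 0.6683 -0.0093  0.1409] 0.6420767136473101 21.42216875567101 [2.423e+01 2.473e+01 2.000e-02]
```

View pics/g4.png

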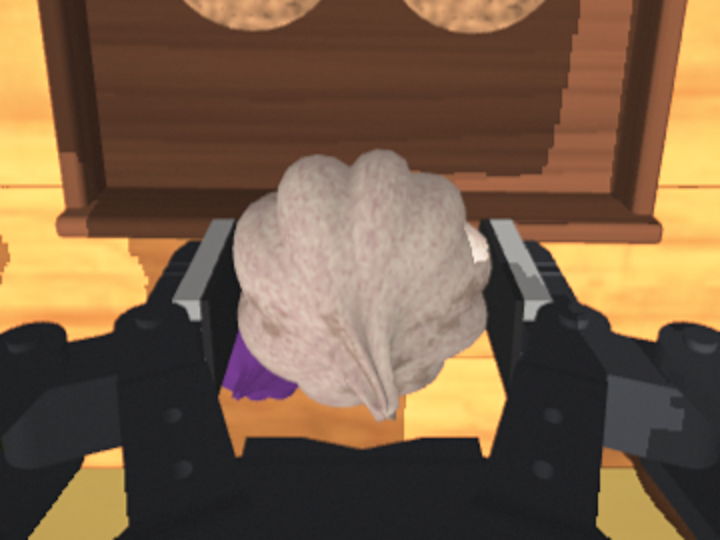

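The garlic is held point up between the pads. I'll carry it to the coaster.

Request:
carry_out(plan="1.2 1.2 0 0 0.5; 4.2 4.3 0 0 0.5; 8.2 8.4 0 0 0.5; 12.2 12.5 0 0 0.5; 16.2 16.5 0 0 0.5; 20 20.4 0 0 0.5; 23 23.5 0 0 0.5; 24.2 24.7 0 0 0.5")

```text
t: 21.48
position: [0.4224, 0.2386, 0.1385]
orientation: [[-1.0, -0.003, -0.002], [-0.003, 1.0, -0.001], [0.002, -0.001, -1.0]]
force: [0.5, 0.7, -0.7]
finger_gap: 0.64
gripper_force: 21.4
```

Request:
carry_out(plan="0 0 0 0 0.5; 0 0 1.5 0 0.5; 0 0 4 0 0.5; 0 0 7 0 0.5; 0 0 9 0 0.5; 0 0 10.5 0 0.5; 0 0 11 0 0.5; 0 0 11 0 0.5")

```text
t: 22.48
position: [0.4257, 0.2374, 0.0291]
orientation: [[-1.0, 0.0, -0.0], [0.0, 1.0, -0.0], [0.0, -0.0, -1.0]]
force: [0.0, -0.2, 0.2]
finger_gap: 0.641
gripper_force: 21.4
```

Run:
```python
from h import *
s=state();print(np.round(s["position"],4),s["finger_gap"],move([.426,.238,.016]))
a=snapshot("scene")[180:290,90:220,::-1]; b=snapshot("side")[240:350,290:420,::-1]
cv2.imwrite("pics/g5.png",cv2.resize(np.hstack([a,b]),None,fx=3,fy=3,interpolation=2))
```

```text
[0.4257 0.2374 0.0291] 0.6413231132311645 [-0.03  0.06  1.31]
```

View pics/g5.png

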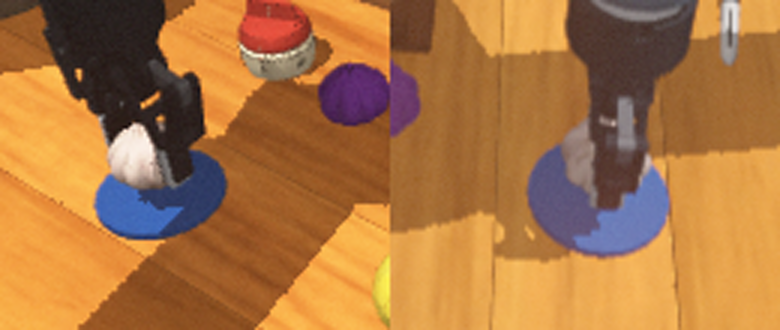

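The garlic hangs upright just above the coaster in both views. Lower it the rest of the way.

Request:
carry_out(plan="0 0 0.4 0 0.5; 0 0 0.7 0 0.5; 0 0 0.9 0 0.5; 0 0 1.1 0 0.5; 0 0 1.25 0 0.5; 0 0 1.35 0 0.5; 0 0 1.35 0 0.5")

```text
t: 23.45
position: [0.4254, 0.2377, 0.016]
orientation: [[-1.0, -0.0, -0.0], [-0.0, 1.0, -0.0], [0.0, -0.0, -1.0]]
force: [-0.8, -0.2, 2.9]
finger_gap: 0.647
gripper_force: 21.7
```

Request:
carry_out(plan="0 0 0 0 0.75; 0 0 0 0 0.85; 0 0 0 0 1; 0 0 0 0 1; 0 0 -1 0 1; 0 0 -4 0 1; 0 0 -9 0 1; 0 0 -14 0 1")

```text
t: 24.45
position: [0.4252, 0.2375, 0.1577]
orientation: [[-1.0, -0.0, -0.0], [-0.0, 1.0, -0.0], [0.0, -0.0, -1.0]]
force: [2.2, 0.4, -0.5]
finger_gap: 1.002
gripper_force: 0.0
```

Request:
carry_out(plan="0 0 0 0 1; 0.8 -5 -2 0 1; 0.8 -10 -4 0 1; 0.8 -15 -4 0 1; 0 -20 -4 0 1; 0 -25 -4 0 1; 0 -30 -4 0 1; 0 -33 -4 0 1")

```text
t: 25.45
position: [0.4247, -0.0942, 0.1953]
orientation: [[-1.0, 0.001, -0.001], [0.001, 1.0, 0.0], [0.001, 0.0, -1.0]]
force: [-0.2, -0.9, 0.2]
finger_gap: 1.001
gripper_force: 0.0
```

Run:
```python
from h import *
s=state();print(s["t"],np.round(s["position"],4),np.round(s["qpos"],1))
a=snapshot("scene"); b=snapshot("side")
for k,i in(("scene",a),("side",b)):
    cv2.imwrite(f"pics/f_{k}.png",i[:,:,::-1])
    print(k,proj(k,(.426,.238,.033)),proj(k,(.426,.238,.008)))
cv2.imwrite("pics/g6.png",cv2.resize(np.hstack([a[200:280,100:200],b[260:340,310:410]])[:,:,::-1],None,fx=4,fy=4,interpolation=2))
```

```text
25.45 [ 0.4247 -0.0942  0.1953] [ -14.1   11.3  118.2   -0.    50.6 -104. ]
scene [140.43266433 234.75149018] [142.96654626 243.16723157]
side [360.41260263 296.07559782] [359.10394576 303.84304539]
```

View pics/g6.png

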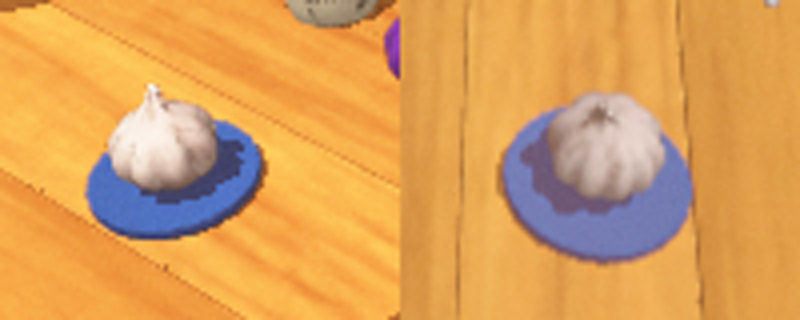

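The garlic stands point up in the middle of the coaster, within about 3 mm in both views. Next, the spice jar goes back.

Request:
carry_out(plan="-0.4 -5 0 0 1; -0.8 -10.3 0 0 1; -0.8 -10.3 0 0 1; -0.8 -10.3 3 0 1; -0.8 -10.3 7 0 1; -0.8 -10.3 10.5 0 1; -0.8 -10.3 12.5 0 1; -0.8 -10.3 13.2 0 1")

```text
t: 26.55
position: [0.4324, -0.1936, 0.0624]
orientation: [[-1.0, -0.001, -0.003], [-0.001, 1.0, 0.002], [0.003, 0.002, -1.0]]
force: [-0.4, 0.8, -1.5]
finger_gap: 1.001
gripper_force: 0.0
```

Request:
carry_out(plan="0 0 0 0 0.9; 0 0 0 0 0.6; 0 0 0 0 0.4; 0 0 0 0 0.2; 0 0 0 0 0.2; 0 0 0 0 0.2; 0 0 0 0 0.2; 0 0 0 0 0.2", newtons=30)

```text
t: 27.55
position: [0.4342, -0.1956, 0.0647]
orientation: [[-1.0, 0.0, 0.001], [0.0, 1.0, -0.001], [-0.001, -0.001, -1.0]]
force: [-0.7, -0.1, 6.4]
finger_gap: 0.469
gripper_force: 29.8
```

Request:
carry_out(plan="0 0 -0.5 0 0.2; 0 0 -2 0 0.2; 0 0 -4.5 0 0.2; 0 0 -7.5 0 0.2; 0 0 -10 0 0.2; 0 0 -11.5 0 0.2; 0 0 -12 0 0.2; 0 0 -12 0 0.2")

```text
t: 28.55
position: [0.4334, -0.1952, 0.1837]
orientation: [[-1.0, -0.0, -0.0], [-0.0, 1.0, 0.0], [0.0, 0.0, -1.0]]
force: [-0.1, -0.4, -1.3]
finger_gap: 0.47
gripper_force: 30.4
```

Request:
carry_out(plan="-0.8 1.2 0 0 0.2; -2.8 4 0 0 0.2; -5.8 8.2 0 0 0.2; -8.8 12.5 0 0 0.2; -11.8 16.8 0 0 0.2; -14.4 20.4 0 0 0.2; -16 22.6 0 0 0.2; -16.5 23.2 0 0 0.2")

```text
t: 29.55
position: [0.5989, 0.039, 0.1826]
orientation: [[-1.0, -0.003, -0.001], [-0.003, 1.0, 0.0], [0.001, 0.0, -1.0]]
force: [-0.4, -0.2, -0.7]
finger_gap: 0.471
gripper_force: 30.5
```

Request:
carry_out(plan="0 0 0 0 0.2; 0 0 2 0 0.2; 0 0 5 0 0.2; 0 0 8 0 0.2; 0 0 10 0 0.2; 0 0 11 0 0.2; 0 0 11.5 0 0.2; 0 0 11.6 0 0.2")

```text
t: 30.55
position: [0.5989, 0.0367, 0.0682]
orientation: [[-1.0, -0.0, 0.001], [-0.0, 1.0, -0.0], [-0.001, -0.0, -1.0]]
force: [0.1, 0.2, -0.6]
finger_gap: 0.471
gripper_force: 30.5
```

Request:
carry_out(plan="0 0 0.1 0 0.2; 0 0 0.2 0 0.2; 0 0 0.3 0 0.2; 0 0 0.3 0 0.2")

```text
t: 31.05
position: [0.5985, 0.0368, 0.0649]
orientation: [[-1.0, -0.0, 0.0], [-0.0, 1.0, -0.0], [-0.0, -0.0, -1.0]]
force: [-0.1, 0.1, -0.9]
finger_gap: 0.473
gripper_force: 30.5
```

No contact yet, so I'll go down by millimetres.

Request:
carry_out(plan="0 0 0.1 0 0.2; 0 0 0.1 0 0.2; 0 0 0.1 0 0.2; 0 0 0.1 0 0.2")

```text
t: 31.55
position: [0.5988, 0.0367, 0.0647]
orientation: [[-1.0, -0.0, 0.001], [-0.0, 1.0, 0.0], [-0.001, 0.0, -1.0]]
force: [-2.3, -0.8, 6.4]
finger_gap: 0.474
gripper_force: 31.1
```

Request:
carry_out(plan="0 0 0 0 0.6; 0 0 0 0 0.8; 0 0 0 0 0.9; 0 0 0 0 0.9; 0 0 -1 0 0.9; 0 0 -4 0 0.9; 0 0 -9 0 1; 0 0 -14 0 1")

```text
t: 32.55
position: [0.5983, 0.0367, 0.2057]
orientation: [[-1.0, -0.0, -0.0], [-0.0, 1.0, -0.0], [0.0, -0.0, -1.0]]
force: [1.5, -0.1, -0.0]
finger_gap: 1.001
gripper_force: 0.0
```

Request:
carry_out(plan="2 -4.2 0 0 1; 4 -8.5 0 0 1; 6 -12.7 0 0 1; 8 -17 0 0 1; 10 -21.2 0 0 1; 12 -25.5 0 0 1; 14 -29.7 0 0 1; 15.9 -33.9 0 0 1")

```text
t: 33.55
position: [0.4389, -0.3037, 0.2047]
orientation: [[-1.0, -0.0, 0.001], [-0.0, 1.0, -0.001], [-0.001, -0.001, -1.0]]
force: [0.4, -0.6, 0.2]
finger_gap: 1.0
gripper_force: 0.0
```

Run:
```python
from h import *
snapshot("wrist");s=state();print(s["t"],np.round(s["position"],4),move([.440,-.3026,.0625]))
```

```text
33.6 [ 0.4374 -0.3077  0.2048] [-0.25  0.55 14.23]
```

Request:
carry_out(plan="0 0 0 0 1; 0 0 2 0 1; 0 0 6 0 1; 0 0 10 0 1; 0 0 12.7 0 1; 0 0 14.1 0 1; 0 0 14.2 0 1; 0 0 14.2 0 1")

```text
t: 34.6
position: [0.4404, -0.3025, 0.0628]
orientation: [[-1.0, -0.001, 0.001], [-0.001, 1.0, -0.001], [-0.001, -0.001, -1.0]]
force: [-0.1, 1.0, -0.2]
finger_gap: 0.997
gripper_force: 0.0
```

Request:
carry_out(plan="0 0 0 0 0.8; 0 0 0 0 0.6; 0 0 0 0 0.5; 0 0 0 0 0.5; 0 0 0 0 0.5; 0 0 0 0 0.5", newtons=50)

```text
t: 35.35
position: [0.4402, -0.3028, 0.0632]
orientation: [[-1.0, 0.0, 0.002], [0.0, 1.0, -0.001], [-0.002, -0.001, -1.0]]
force: [-1.8, -0.4, 7.3]
finger_gap: 0.743
gripper_force: 53.0
```

Request:
carry_out(plan="0 0 -0.5 0 0.5; 0 0 -2 0 0.5; 0 0 -4.5 0 0.5; 0 0 -7.5 0 0.5; 0 0 -10 0 0.5; 0 0 -11.5 0 0.5; 0 0 -12 0 0.5; 0 0 -12 0 0.5")

```text
t: 36.35
position: [0.4394, -0.3021, 0.1816]
orientation: [[-1.0, -0.0, -0.0], [-0.0, 1.0, 0.0], [0.0, 0.0, -1.0]]
force: [1.3, -0.7, -4.3]
finger_gap: 0.744
gripper_force: 56.0
```

Request:
carry_out(plan="-0.8 1.2 0 0 0.5; -2.8 4.5 0 0 0.5; -5.6 9 0 0 0.5; -8.4 13.5 0 0 0.5; -11.2 18 0 0 0.5; -13.6 21.8 0 0 0.5; -15.1 24.2 0 0 0.5; -15.6 24.9 0 0 0.5")

```text
t: 37.35
position: [0.5958, -0.0508, 0.1807]
orientation: [[-1.0, -0.003, -0.002], [-0.003, 1.0, 0.0], [0.002, 0.0, -1.0]]
force: [-0.8, -0.5, -4.2]
finger_gap: 0.738
gripper_force: 56.2
```

Request:
carry_out(plan="0 0 0 0 0.5; 0 0 2 0 0.5; 0 0 5 0 0.5; 0 0 8 0 0.5; 0 0 10 0 0.5; 0 0 11 0 0.5; 0 0 11.4 0 0.5; 0 0 11.5 0 0.5")

```text
t: 38.35
position: [0.596, -0.0534, 0.0673]
orientation: [[-1.0, -0.0, 0.001], [-0.0, 1.0, -0.0], [-0.001, -0.0, -1.0]]
force: [-0.1, -0.8, -3.3]
finger_gap: 0.738
gripper_force: 56.2
```

Request:
carry_out(plan="0 0 0.1 0 0.5; 0 0 0.2 0 0.5; 0 0 0.3 0 0.5; 0 0 0.3 0 0.5")

```text
t: 38.85
position: [0.5955, -0.0532, 0.0638]
orientation: [[-1.0, -0.0, -0.0], [-0.0, 1.0, 0.0], [0.0, 0.0, -1.0]]
force: [0.8, 0.2, -3.4]
finger_gap: 0.741
gripper_force: 56.2
```

Request:
carry_out(plan="0 0 0.1 0 0.5; 0 0 0.15 0 0.5; 0 0 0.15 0 0.5; 0 0 0.15 0 0.5")

```text
t: 39.35
position: [0.5957, -0.0533, 0.0632]
orientation: [[-1.0, -0.0, 0.0], [-0.0, 1.0, -0.0], [-0.0, -0.0, -1.0]]
force: [-2.5, -0.1, 5.3]
finger_gap: 0.739
gripper_force: 56.8
```

Request:
carry_out(plan="0 0 0 0 0.8; 0 0 0 0 0.9; 0 0 0 0 1; 0 0 0 0 1; 0 0 -1 0 1; 0 0 -4 0 1; 0 0 -9 0 1; 0 0 -14 0 1")

```text
t: 40.35
position: [0.5954, -0.0533, 0.2042]
orientation: [[-1.0, -0.0, -0.0], [-0.0, 1.0, 0.0], [0.0, 0.0, -1.0]]
force: [0.5, -0.5, -0.2]
finger_gap: 1.003
gripper_force: 0.0
```

Request:
carry_out(plan="2 0 -1 0 1; 5 0 -3 0 1; 9 0 -4 0 1; 13 0 -4 0 1; 16 0 -4 0 1; 18 0 -4 0 1; 18 0 -4 0 1; 18 0 -4 0 1")

```text
t: 41.35
position: [0.4167, -0.0534, 0.243]
orientation: [[-1.0, -0.0, 0.002], [-0.0, 1.0, -0.0], [-0.002, -0.0, -1.0]]
force: [-0.4, -0.1, -0.7]
finger_gap: 0.999
gripper_force: 0.0
```

Run:
```python
from h import *
s=state();print(s["t"],np.round(s["position"],4),s["force"])
a=snapshot("side"); o=cv2.imread("pics/side0.png")[:,:,::-1]
c=lambda i:i[140:270,220:330]
cv2.imwrite("pics/e7.png",cv2.resize(np.hstack([c(o),c(a)])[:,:,::-1],None,fx=3.6,fy=3.6,interpolation=2))
b=snapshot("scene");cv2.imwrite("pics/e_scene.png",b[:,:,::-1]); o=cv2.imread("pics/scene0.png")[:,:,::-1]
f=lambda i:i[170:290,210:370]
cv2.imwrite("pics/e8.png",cv2.resize(np.hstack([f(o),f(b)])[:,:,::-1],None,fx=2.5,fy=2.5,interpolation=2))
```

```text
41.35 [ 0.4167 -0.0534  0.243 ] [-0.38479638 -0.05719448 -0.71544128]
```

View pics/e7.png

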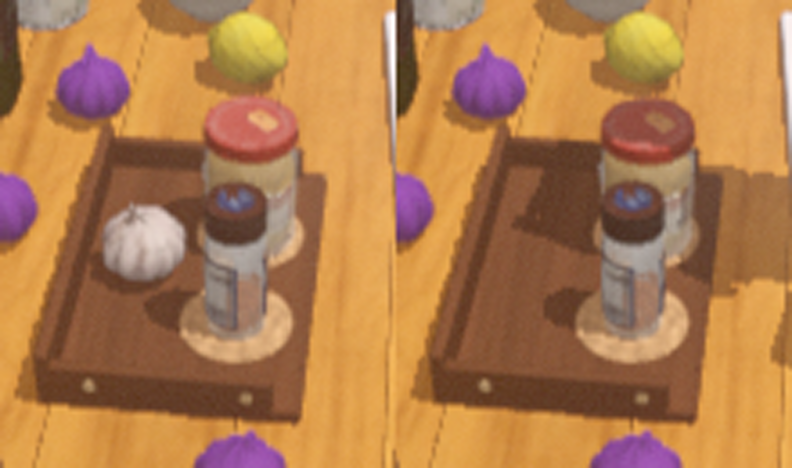

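View pics/e8.png

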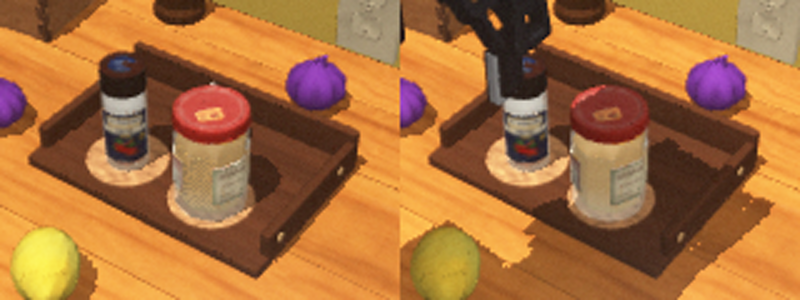

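Before and after match within about 1 px in both views: jam lid at (251,130) against (647-396,131), spice cap at (236,212) against (633-396,212). Both jars are upright on their spots and the gripper is clear. Handing in.

```bash
python3 -c "
from bench import *
print(close_job())"
```

```text
the job is handed in; nothing more can be done
None
```

The job is handed in: the garlic stands point up on the middle of the blue coaster, both jars are back upright on their original cork spots by the camera check (about 1 px off), and the arm is clear; no verdict came back on hand-in.

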